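Clamp the charcoal block with the slotted cam screw

ROBOT

A 6-joint arm with a two-finger parallel gripper is mounted at the origin on a cart in front of the work surface, level with it; the furniture and walls round the work are solid. World frame = base frame: x ahead of the robot, y to its left, z up, the work surface at z = 0. Lengths are in m, angles in rad, forces in N, time in s.
With the tool pointing down it reaches from about 0.425 to 1.125 m from the base axis. Payload 14.9 kg.
Tool frame: the origin (TCP) lies on the centre line of the jaws, within the pads' length; the fingertips stand bot.nose_length ahead of it and the grasp point (between the pads) lies 6 mm ahead of it (bot.nose_length is the distance from the TCP to the fingertips, in m); z points along the fingers, y is the line along which they close (so a half turn about z gives the same grasp; the last joint's range is limited). The gripper opens to 91 mm and grips with 3 to 60 N. Pads are 32 mm wide; open, the fingers measure 118 mm over their backs; the gripper's body (76 mm by 178 mm) begins 60 mm behind the grasp point.
Start: joints at [-1.292, 0.379, 1.734, -0, 1.028, -0.033], TCP at [0.215, -0.666, 0.239] pointing down, gripper open.
Joint ranges: [-2.77, 2.77], [-0.74, 2.19], [0, 2.66], [-1.06, 4.2], [0.31, 2.87], [-3.08, 3.08]. Speed limits (rad/s): [1.89, 1.89, 2.39, 3.14, 3.14, 3.14].

INTERFACE

Orientations are given as a unit quaternion [w, x, y, z].
In Python, from bench import bot gives the robot as it stands. The module is installed in compiled form; this text tells all that it offers.
- The arm moves only by the tool play_rows, never from a script. Its argument "plan" is a list of rows, each an object with "slide": the shift along the world's x, y, z in m, a list of three; "roll": the turn about the world's z in rad. In form: [{"slide": [x, y, z], "roll": roll}, ...]. A call has 1 to 20 rows; each row is the pose to reach, as a shift and turn from the pose commanded when the call began; what a row does not reach only later rows make up. A row lasts 1/8 s, in which the tool goes at most 62.5 mm and 10.7 degrees, less where a joint would pass 70% of its speed; a pose out of reach is approached as far as the arm can. A call with a gripper value outside its range is refused whole. "gripper" is the finger opening in m, from 0 to 0.0912, set as the call begins (left out, the last holds). The fingers move at their own pace and stop on an object; the grip force is fixed at half the most. Time passes only in rows, so rows that repeat a pose let the fingers close. It gives the time, the measured TCP pose, the force and the opening at its end, in the units of the state.
- bot.observe(): the state, without advancing time (a new reading comes with each control period).
- bot.get_image(name): name is "scene" or "side" or "wrist"; returns a dict with "frame" (420x560x3 uint8, blue, green, red), "fx", "fy", "cx", "cy" (pixels), "origin" and "attitude" of the camera in the world. Camera axes: x right, y down, z forward; pixel columns grow to the right and rows downward; lengths in m; the calibration is good to about 2 mm. A picture is of the moment at which its call begins. There is no depth.
- bot.hand_in(): hands the job in, once; it reports no verdict.
The state is a dict: "clock": time; "q": joint angles; "joint_velocities": joint speeds; "joint_torque": joint torques, N m; "ee_pos": TCP position; "tool_rot": TCP orientation; "force": force on the tool from outside, world axes, zero at the start; "ft_torque": the same for the moment, N m; "opening": finger opening in m.
Only numpy, scipy, OpenCV 4.12 (cv2) and the standard library are available. Lean on these libraries where they do the work, as an engineer would, in place of code of your own. Each camera call takes 0.05 s, during which the arm holds its last target. There are 200 camera calls.

TASK

Take the flat screwdriver from its stand, seat its blade in the slot of the cam screw on the holder and turn the screw clockwise with it alone, blade kept in the slot, until the charcoal block is firmly pinched against the stop bar. Charcoal is brittle: stop as soon as the screw comes up firm, without forcing it or leaning hard on it. Then put the driver back upright in its stand and leave the other things alone.

Things in the scene. Friction and masses are not known exactly. Their poses are not given: they have to be found in the camera images.
- driver: flat screwdriver standing upright in the stand at any yaw, 125 long, 90 g. Origin at the middle of the blade's tip edge, z up the shaft, x along the blade's 16 width (blade 2.5 thick). Steel shoulder 29 wide at z 48 to 55 (rests on the stand's top); square wooden handle 22 x 22, faces square to x and y, from z 54 to 120, best gripped at about z 98
- stand: fixed wooden block 64 x 64 x 52 high, origin under its centre; in its top a round hole of 21 diameter, 50 deep, on the centre, chamfered 2. With the driver home its tip is 4 above the bench
- clamp_screw: steel cam screw standing on the holder, turning in place about its vertical z axis (it does not rise or sink). Origin on the axis at the floor of the slot, 26 above the bench; x along the slot. Slot straight through the round head (21.6 diameter), 4.4 wide, 6 deep: a seated blade has about 0.1 rad of play. Below it a disc of radius 16, 5 off the axis, pushes the block as it turns
- holder: fixed aluminium plate 140 x 132 x 10 high, origin at bench level; the screw stands at x = -45, y = 0; the stop bar (14 high) crosses the plate at about x = 28, lugs at y = +-52 keep the block's ends. z up
- charcoal: charcoal block 60 x 100 x 28 high lying on the plate (underside 10 above the bench), 120 g, origin under its centre, long side along the holder's y, loose by a few mm between screw and stop bar
- loupe_1: small folded loupe, bystander, 24 x 32 x 19
- wax: lump of wax, bystander, 41 x 50 x 19
- pliers: flat pliers lying open, bystander, 51 x 133 x 11
- screw_top (a point): centre of the screw's slot at the top of the head, 6 above the slot floor, axes as the screw. Clockwise from above moves the block to the stop bar and pinches it after 0.5 to 1.5 rad, depending on where the bar is set (hidden). Free turning takes about 0.12 Nm, firm is about 0.25, over-tight from about 0.35. Let go, it eases back slightly and holds
Not all that is in view belongs to the job. Of the things that look like the driver, the middle-sized one is meant.

How it is judged:
On the way, in this order (a step that is already met when the one before it is completed fails the run):
1. the driver's blade is seated in the slot, within 2.5 mm of its floor, driver upright (z of driver in the frame of clamp_screw below 0.0025 m and horizontal distance between driver and clamp_screw below 0.004 m and angle between driver's own z axis and vertical below 0.12 rad), for 0.2 s.
2. with the blade still seated, the screw pinches the block with more than 6 N (z of driver in the frame of clamp_screw below 0.0035 m and horizontal distance between driver and clamp_screw below 0.004 m and contact force between clamp_screw and charcoal above 6 N), for 0.2 s.
At the end, for the whole second after the job is handed in: the screw still pinches the charcoal block with more than 4 N, the block lies square in the holder (within 0.06 rad); the driver stands at rest upright in its stand, shoulder down on the top (within 4 mm) (contact force between clamp_screw and charcoal above 4 N and angle between the y axis of charcoal and the y axis of holder, either way round below 0.06 rad and horizontal distance between driver and stand below 0.006 m and z of driver in the frame of stand below 0.008 m and angle between driver's own z axis and vertical below 0.1 rad and linear speed of driver below 0.02 m/s); the robot touches nothing.
It fails at once if the block is squeezed with more than 35 N (contact force between clamp_screw and charcoal above 35 N).
It fails at once if the driver is leaned on hard: all its contact forces on the screw add up to more than 50 N while the screw is not yet pinching the block (contact force between driver and clamp_screw above 50 N and contact force between clamp_screw and charcoal below 2 N).
It fails at once if the fingers or arm touch the screw (contact force between any of the arm, the fingers and clamp_screw above 0.5 N).
It fails at once if the screw turns (faster than 0.5 rad/s) while the blade is out of the slot (angular speed of clamp_screw above 0.5 rad/s and z of driver in the frame of clamp_screw above 0.0058 m).
It fails at once if a bystander is moved by more than 15 mm (distance of any of loupe_1, wax, pliers from where it was at the start of the episode above 0.015 m).
It also fails if it takes over 67 s, if anything falls off the work surface, if the arm or the gripper's body presses on something with over 40 N, if the wrist force passes 120 N, or if a joint passes its speed limit or range.

## Working session

There is one attempt and no reset: what is moved stays moved. The work goes in short steps, Python scripts to look and compute and a tool call to move; the robot and the scene stay as the last step left them, time stands still between calls to the robot, and variables do not carry over. Pictures are saved under pics/ and viewed, on a budget of 10 in all, crops included, one or two more only if the job needs it, and the job is handed in when it is done.

Besides the shell and the picture viewer there is one more tool, called by a JSON object that holds its "method" and its "body". play_rows: Moves the arm, as the interface text tells. Its arguments: {"type":"object","properties":{"plan":{"type":"array"},"gripper":{"type":"number"}},"required":["plan"]}

```bash
mkdir -p pics; cat > h.py <<'E'
import numpy as np, cv2
from bench import bot
from scipy.spatial.transform import Rotation as R
def grab(n,tag):
    d=bot.get_image(n); cv2.imwrite(f'pics/{tag}.png',d['frame']); 
    np.save(f'pics/{tag}.npy',{k:d[k] for k in d if k!='frame'},allow_pickle=True); return d
def rot(d):
    a=np.array(d['attitude'],float)
    return a if a.shape==(3,3) else R.from_quat(a[[1,2,3,0]]).as_matrix()
def ray(d,u,v,z):
    r=rot(d)@np.array([(u-d['cx'])/d['fx'],(v-d['cy'])/d['fy'],1]); o=np.array(d['origin'],float)
    return o+r*(z-o[2])/r[2]
def proj(d,p):
    c=rot(d).T@(np.array(p)-np.array(d['origin'])); return d['cx']+d['fx']*c[0]/c[2], d['cy']+d['fy']*c[1]/c[2]
def load(tag): return np.load(f'pics/{tag}.npy',allow_pickle=True).item()
E
python3 - <<'E'
from h import *
for n in ('scene','side'):
    d=grab(n,n+'0'); print(n,d['origin'],d['attitude'],d['fx'])
print(bot.observe(),bot.nose_length)
a,b=[cv2.imread(f'pics/{n}0.png') for n in('scene','side')]
E
```

```text
scene [-0.09825852 -0.51103028  0.64260886] [-0.35777777  0.76849259 -0.48123861  0.22321202] 422.76849553301577
side [0.39469247 0.54708034 0.68415891] [ 0.03222324 -0.0750196   0.9006989  -0.42670273] 469.72725164240217
{'clock': 0.1, 'q': array([-1.29233943e+00,  3.79310667e-01,  1.73472477e+00, -1.99219447e-05,
        1.02847996e+00, -3.33404077e-02]), 'joint_velocities': array([ 0.00078471, -0.00094807,  0.00053058,  0.0004992 , -0.00108048,
       -0.00040095]), 'joint_torque': array([ 7.55828023e-04, -7.65038681e+01, -4.35287941e+01,  6.52741548e-02,
        3.98951070e-02, -2.58828300e-05]), 'ee_pos': array([ 0.21461317, -0.66594773,  0.23838443]), 'tool_rot': array([-4.56868702e-04,  9.87871494e-01,  1.55272981e-01, -6.48688836e-05]), 'force': array([-0.64658995,  0.32823226,  0.80595563]), 'ft_torque': array([ 0.01062501, -0.00595735, -0.0812631 ]), 'opening': 0.09120480837019797} 0.025
```

View pics/scene0.png

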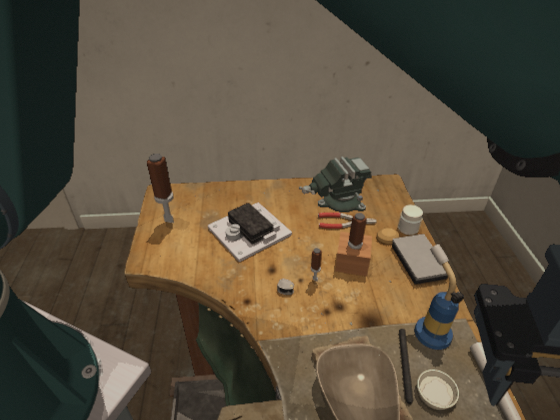

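View pics/side0.png

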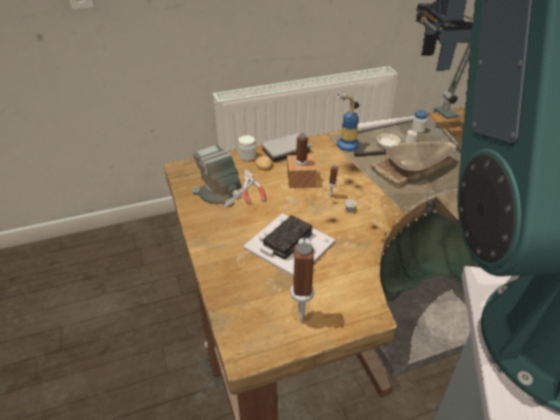

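The scene shows three driver-like things: a large one at (160,180), a small one at (317,262), and one in the wooden stand at (357,232), which is middle-sized and so the one meant. The holder is at (250,230), the loupe at (285,286), the pliers at (345,221) and the wax at (388,236).

```bash
python3 - <<'E'
from h import *
a,b=[cv2.imread(f'pics/{n}0.png') for n in('scene','side')]
f=lambda im,x,y:cv2.resize(im[y:y+75,x:x+100],(400,300),interpolation=cv2.INTER_CUBIC)
m=np.vstack([np.hstack([f(a,310,205),f(a,200,190)]),np.hstack([f(b,255,125),f(b,240,205)])])
cv2.imwrite('pics/crop1.png',m)
S,T=load('scene0'),load('side0')
print(ray(S,358,213,.126),ray(T,302,136,.126))
print('screw',ray(S,233,230,.032),ray(T,302,253,.032))
E
```

```text
[ 0.52234866 -0.38511801  0.126     ] [ 0.51659864 -0.3923472   0.126     ]
screw [ 0.46418578 -0.13849299  0.032     ] [ 0.47354042 -0.10764327  0.032     ]
```

View pics/crop1.png

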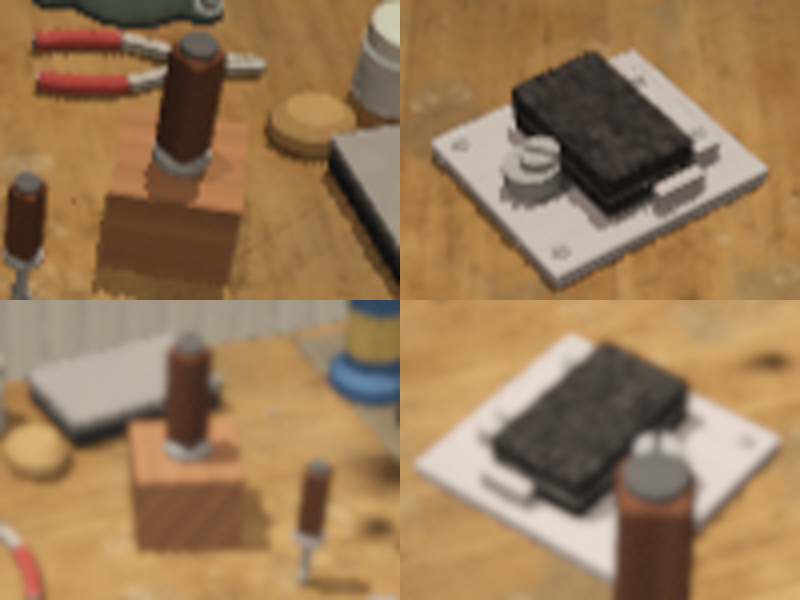

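The crop confirms the choice: the middle driver stands in the block, and its top is consistent in both views to within 9 mm. The screw head is at about (234,228) in the scene. I'll go above the driver.

{"method": "play_rows", "body": {"plan": [{"slide":[0.0,0.0,0.05],"roll":0},{"slide":[0.04,0.04,0.06],"roll":0},{"slide":[0.08,0.08,0.06],"roll":0},{"slide":[0.12,0.12,0.06],"roll":0},{"slide":[0.16,0.16,0.06],"roll":0},{"slide":[0.2,0.19,0.06],"roll":0},{"slide":[0.24,0.22,0.06],"roll":0},{"slide":[0.275,0.25,0.06],"roll":0},{"slide":[0.305,0.277,0.06],"roll":0},{"slide":[0.305,0.277,0.06],"roll":0},{"slide":[0.305,0.277,0.06],"roll":0},{"slide":[0.305,0.277,0.06],"roll":0}]}}

```text
clock: 1.6
ee_pos: [0.519, -0.3899, 0.2988]
tool_rot: [-0.0, 0.988, 0.155, -0.0]
force: [0.8, -0.3, -0.4]
opening: 0.0913
```

```bash
python3 - <<'E'
from h import *
d=grab('wrist','w1'); o=bot.observe(); print(d['origin'],d['attitude'],d['fx'],o['ee_pos'],o['tool_rot'],o['q'],o['clock'])
print(proj(d,[.52,-.389,.126]))
E
```

```text
[ 0.60073304 -0.36394841  0.4459788 ] [ 0.12077816  0.79920283 -0.5822052  -0.0878896 ] 340.2356521142495 [ 0.51907415 -0.38991663  0.29888504] [-2.55812896e-05  9.87959780e-01  1.54710926e-01 -4.50609050e-05] [-6.80139334e-01  2.37152388e-01  1.80446701e+00 -3.64822831e-05
  1.10007165e+00  5.80003841e-01] 1.65
(np.float64(277.693609397185), np.float64(197.8411025205105))
```

View pics/w1.png

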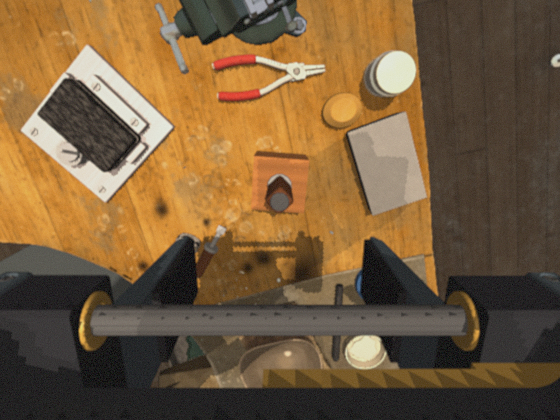

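The wrist view shows the driver top at (280,202), the plate with corners (22,130), (87,45), (172,128), (106,202), and the screw at about (70,153).

```bash
python3 - <<'E'
from h import *
d=load('w1'); a=cv2.imread('pics/w1.png')
f=lambda x,y,w,h:cv2.resize(a[y:y+h,x:x+w],(400,400),interpolation=cv2.INTER_CUBIC)
cv2.imwrite('pics/crop2.png',np.hstack([f(245,145,70,70),f(40,125,60,60)]))
P=[ray(d,*p,.01) for p in[(22,130),(87,45),(172,128),(106,202)]]
print(np.round(P,4)); print([np.linalg.norm(P[i]-P[i-1]) for i in range(4)])
print('screw',ray(d,70,153,.032),'center',np.mean(P,0))
print('driver',ray(d,280,202,.128))
E
```

```text
[[ 0.4762 -0.0676  0.01  ]
 [ 0.5978 -0.1305  0.01  ]
 [ 0.536  -0.2452  0.01  ]
 [ 0.4153 -0.1826  0.01  ]]
[np.float64(0.130171093088268), np.float64(0.13688031282212557), np.float64(0.13031457804181962), np.float64(0.1359176888432893)]
screw [ 0.47264565 -0.14029245  0.032     ] center [ 0.50631896 -0.15647254  0.01      ]
driver [ 0.51722328 -0.39224574  0.128     ]
```

View pics/crop2.png

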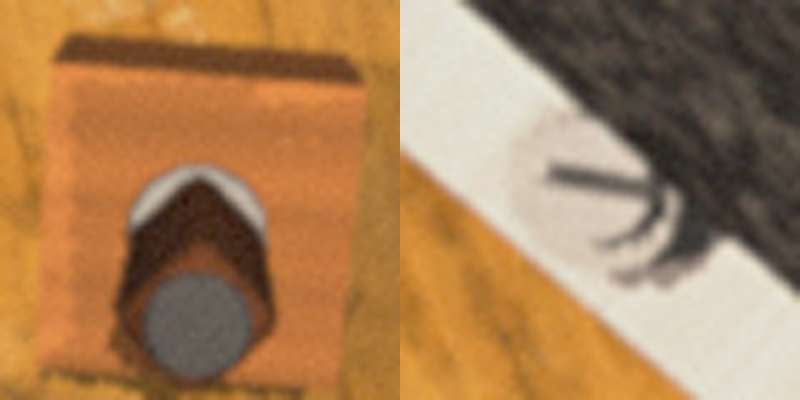

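```bash
python3 - <<'E'
from h import *
d=load('w1')
c=lambda x,y,z:ray(d,245+x/5.714,145+y/5.714,z)
P=np.array([c(*p,.052) for p in[(55,60),(362,80),(340,385),(38,375)]]);print(P,P.mean(0),[np.linalg.norm(P[i]-P[i-1]) for i in range(4)])
l,r=c(118,305,.124),c(272,315,.124);b=c(195,380,.124);print(l,r,b,np.linalg.norm(l-r),(l+r)/2)
v=r-l;print('handle diag yaw deg',np.degrees(np.arctan2(v[1],v[0])), 'face yaw', (np.degrees(np.arctan2(v[1],v[0]))+45)%90)
T=R.from_quat(np.array(bot.observe()['tool_rot'])[[1,2,3,0]]).as_matrix();y=T[:,1];print('tool y yaw',np.degrees(np.arctan2(y[1],y[0])))
s=lambda x,y:ray(d,40+x/6.667,125+y/6.667,.032)
a,b=s(548,172),s(655,192);v=b-a;print('slot',a,b,np.linalg.norm(v),np.degrees(np.arctan2(v[1],v[0]))%180)
print('headcentre guess', s(595,190))
E
```

```text
[[ 0.54120179 -0.35405472  0.052     ]
 [ 0.55638925 -0.41434589  0.052     ]
 [ 0.4939528  -0.43130403  0.052     ]
 [ 0.47643401 -0.36967778  0.052     ]] [ 0.51699446 -0.3923456   0.052     ] [np.float64(0.06662540551536045), np.float64(0.06217462563666271), np.float64(0.06469844783337951), np.float64(0.06406794895993276)]
[ 0.51536643 -0.37810722  0.124     ] [ 0.52176989 -0.40377133  0.124     ] [ 0.50662134 -0.39478199  0.124     ] 0.02645091443073307 [ 0.51856816 -0.39093928  0.124     ]
handle diag yaw deg -75.99016631951649 face yaw 59.00983368048351
tool y yaw -72.19993755091326
slot [ 0.49460798 -0.19986841  0.032     ] [ 0.49698507 -0.21898189  0.032     ] 0.019260732167526832 97.08931722434795
headcentre guess [ 0.49400544 -0.20855569  0.032     ]
```

Correction: the right-hand crop has a 400 px offset, so its slot numbers are void and will be redone. The driver is at (0.517,−0.392), which matches the stand centre. Its faces are at yaw −31°, so I turn +0.72 rad and descend.

{"method": "play_rows", "body": {"plan": [{"slide":[-0.002,-0.0024,-0.02],"roll":0.18},{"slide":[-0.002,-0.0024,-0.04],"roll":0.36},{"slide":[-0.002,-0.0024,-0.06],"roll":0.54},{"slide":[-0.002,-0.0024,-0.08],"roll":0.72},{"slide":[-0.002,-0.0024,-0.1],"roll":0.72},{"slide":[-0.002,-0.0024,-0.12],"roll":0.72},{"slide":[-0.002,-0.0024,-0.12],"roll":0.72}], "gripper": 0.055}}

```text
clock: 2.52
ee_pos: [0.517, -0.3912, 0.1772]
tool_rot: [-0.001, 0.87, 0.492, -0.0]
force: [-0.7, -0.6, -0.1]
opening: 0.0555
```

```bash
python3 - <<'E'
from h import *
d=grab('wrist','w2'); o=bot.observe(); print(o['ee_pos'],o['opening'],o['clock'])
a=cv2.imread('pics/w2.png')
u,v=map(int,proj(d,[.517,-.392,.126]));print(u,v)
u=min(max(u-80,0),400);v=min(max(v-80,0),260)
w1=cv2.imread('pics/w1.png')[130:170,45:95]
cv2.imwrite('pics/crop3.png',np.hstack([cv2.resize(a[v:v+160,u:u+160],(400,400),interpolation=cv2.INTER_CUBIC)]));print(u,v)
D=load('w1')
A,B=ray(D,62.2,150.8,.032),ray(D,78.2,153.8,.032);V=B-A;print('slot',A,B,(A+B)/2,np.linalg.norm(V),np.degrees(np.arctan2(V[1],V[0]))%180)
E
```

```text
[ 0.51749235 -0.39161789  0.17836666] 0.054922968009678996 2.575
277 248
197 168
slot [ 0.47241689 -0.13098312  0.032     ] [ 0.47471789 -0.14986067  0.032     ] [ 0.47356739 -0.14042189  0.032     ] 0.019017274703448758 96.94953641174772
```

View pics/crop3.png

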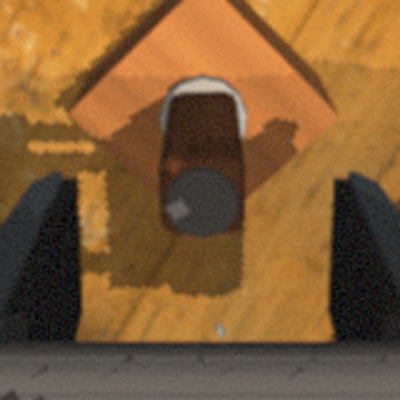

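The handle is square to the fingers and centred between them, top at crop (202,200). I'll descend and grip.

{"method": "play_rows", "body": {"plan": [{"slide":[0,0,-0.02],"roll":0},{"slide":[0,0,-0.04],"roll":0},{"slide":[0,0,-0.06],"roll":0},{"slide":[0,0,-0.071],"roll":0},{"slide":[0,0,-0.071],"roll":0},{"slide":[0,0,-0.071],"roll":0}]}}

```text
clock: 3.32
ee_pos: [0.518, -0.3919, 0.1084]
tool_rot: [0.0, 0.87, 0.493, 0.0]
force: [1.2, 0.2, 0.6]
opening: 0.0554
```

{"method": "play_rows", "body": {"plan": [{"slide":[0,0,0],"roll":0},{"slide":[0,0,0],"roll":0},{"slide":[0,0,0],"roll":0},{"slide":[0,0,0],"roll":0},{"slide":[0,0,0],"roll":0},{"slide":[0,0,0],"roll":0}], "gripper": 0.015}}

```text
clock: 4.08
ee_pos: [0.5178, -0.3917, 0.1081]
tool_rot: [0.0, 0.87, 0.493, -0.0]
force: [-0.8, 1.1, 3.6]
opening: 0.0218
```

{"method": "play_rows", "body": {"plan": [{"slide":[0,0,0.015],"roll":0},{"slide":[0,0,0.035],"roll":0},{"slide":[0,0,0.06],"roll":0},{"slide":[0,0,0.085],"roll":0},{"slide":[-0.01,0.04,0.085],"roll":0.1},{"slide":[-0.02,0.08,0.085],"roll":0.25},{"slide":[-0.03,0.12,0.085],"roll":0.4},{"slide":[-0.035,0.16,0.085],"roll":0.55},{"slide":[-0.04,0.2,0.085],"roll":0.66},{"slide":[-0.044,0.23,0.085],"roll":0.66},{"slide":[-0.044,0.251,0.085],"roll":0.66},{"slide":[-0.044,0.251,0.085],"roll":0.66},{"slide":[-0.044,0.251,0.085],"roll":0.66}]}}

```text
clock: 5.7
ee_pos: [0.4742, -0.1412, 0.1937]
tool_rot: [0.001, 0.663, 0.749, 0.0]
force: [-0.2, -0.7, -1.7]
opening: 0.0219
```

```bash
python3 - <<'E'
from h import *
d=grab('wrist','w3'); o=bot.observe(); print(o['ee_pos'],o['tool_rot'],o['force'],o['opening'],o['clock'],o['q'])
a=cv2.imread('pics/w3.png')
u,v=proj(d,[*o['ee_pos'][:2],o['ee_pos'][2]-.104]);print(u,v,proj(d,[.4736,-.1404,.032]))
u=int(min(max(u-60,0),440));v=int(min(max(v-60,0),300));print(u,v)
cv2.imwrite('pics/crop4.png',cv2.resize(a[v:v+120,u:u+120],(600,600),interpolation=cv2.INTER_CUBIC))
E
```

```text
[ 0.47404401 -0.14132709  0.19351463] [4.17181245e-04 6.63179089e-01 7.48460625e-01 1.17697326e-04] [ 0.18635733 -0.0908426  -1.15635468] 0.02136408410765037 5.75 [-3.36812898e-01  1.19317341e-01  2.16769020e+00 -1.29999867e-04
  8.53723740e-01 -4.57407040e-01]
276.09728755144187 219.81500549671878 (np.float64(276.1709797063939), np.float64(199.40030668204545))
216 159
```

View pics/crop4.png

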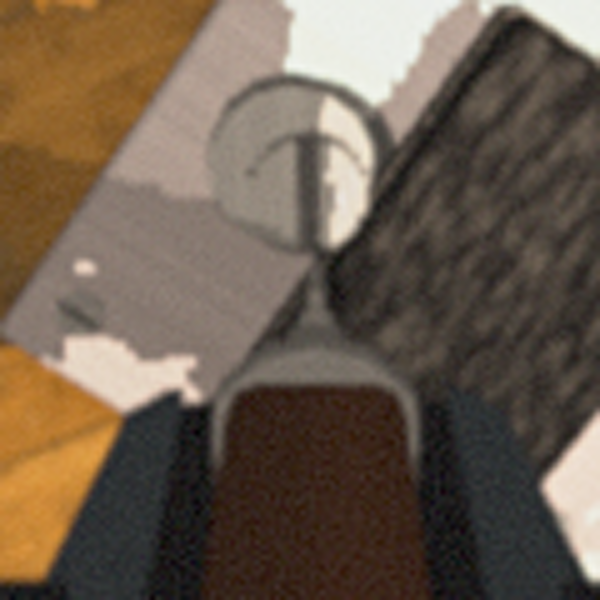

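The blade is edge-on in the image, so it lies along tool x, at crop (318,257). The head is centred at crop (307,193) and the slot runs (307,135)–(311,250), nearly parallel already.

```bash
python3 - <<'E'
from h import *
d=load('w3'); o=bot.observe()
c=lambda x,y,z:ray(d,216+x/5,159+y/5,z)
A,B=c(307,135,.032),c(311,250,.032);V=B-A
T=R.from_quat(np.array(o['tool_rot'])[[1,2,3,0]]).as_matrix()
print('slot',(A+B)/2,np.linalg.norm(V),np.degrees(np.arctan2(V[1],V[0])),'head',c(307,193,.032))
print('toolx',np.degrees(np.arctan2(T[1,0],T[0,0])),'tooly',T[:,1])
t=c(318,257,.0895); print('blade far end',t,'rel tcp in tool',T.T@(t-o['ee_pos']))
print('head rel tool',T.T@(c(309,193,.032)-o['ee_pos']))
E
```

```text
slot [ 0.47491374 -0.13849686  0.032     ] 0.022298207699689352 -81.12779115315337 head [ 0.47453534 -0.13852501  0.032     ]
toolx 96.91441813663666 tooly [9.92726773e-01 1.20386964e-01 7.29515384e-04]
blade far end [ 0.47581376 -0.13339413  0.0895    ] rel tcp in tool [0.00771092 0.00263603 0.10401298]
head rel tool [0.00279865 0.00108242 0.16151417]
```

{"method": "play_rows", "body": {"plan": [{"slide":[-0.0019,0.0029,-0.012],"roll":0.03},{"slide":[-0.0019,0.0029,-0.024],"roll":0.03},{"slide":[-0.0019,0.0029,-0.036],"roll":0.03},{"slide":[-0.0019,0.0029,-0.047],"roll":0.03},{"slide":[-0.0019,0.0029,-0.047],"roll":0.03},{"slide":[-0.0019,0.0029,-0.047],"roll":0.03},{"slide":[-0.0019,0.0029,-0.047],"roll":0.03}]}}

```text
clock: 6.62
ee_pos: [0.4721, -0.1378, 0.1463]
tool_rot: [0.0, 0.652, 0.758, 0.0]
force: [0.9, 0.1, -1.4]
opening: 0.0222
```

```bash
python3 - <<'E'
from h import *
d=grab('wrist','w4'); o=bot.observe(); print(o['ee_pos'],o['tool_rot'],o['force'],o['clock'])
grab('scene','s4')
a=cv2.imread('pics/w4.png')
u,v=proj(d,[*o['ee_pos'][:2],.042]);u=int(u-35);v=int(v-35);print(u,v)
s=cv2.imread('pics/s4.png');e=load('s4');x,y=map(int,proj(e,[*o['ee_pos'][:2],.05]));print(x-25,y-30)
cv2.imwrite('pics/crop5.png',np.hstack([cv2.resize(a[v:v+60,u:u+70],(700,600),interpolation=cv2.INTER_CUBIC)]))
cv2.imwrite('pics/crop5s.png',cv2.resize(s[y-30:y+20,x-25:x+25],(500,500),interpolation=cv2.INTER_CUBIC))
E
```

```text
[ 0.47207988 -0.13782113  0.14629852] [3.24295818e-04 6.51725755e-01 7.58454627e-01 1.17683886e-04] [ 1.1346152   0.46677021 -0.62502786] 6.675
241 184
209 191
```

View pics/crop5.png

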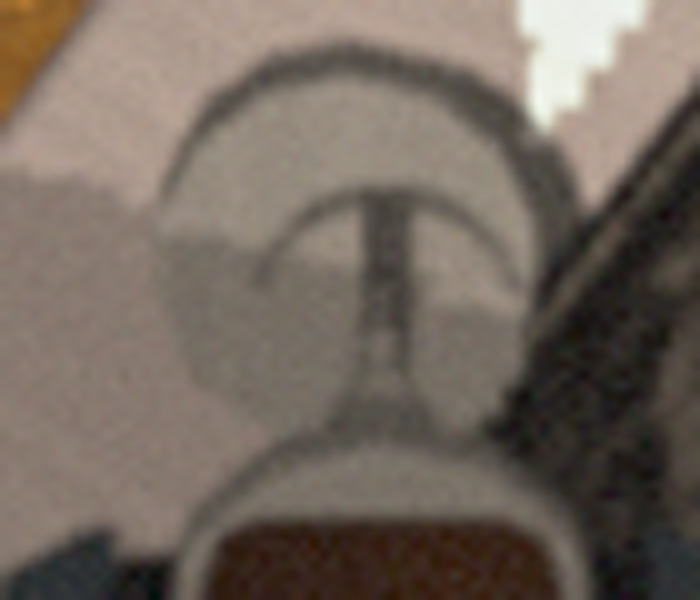

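The blade tip is at crop (383,330), in line with the slot, whose centre is at column 388 with its far end at (388,195). The error is about 0.4 mm.

```bash
python3 - <<'E'
from h import *
d=load('w4'); o=bot.observe()
T=R.from_quat(np.array(o['tool_rot'])[[1,2,3,0]]).as_matrix()
c=lambda x,y,z:T.T@(ray(d,241+x/10,184+y/10,z)-o['ee_pos'])
print('head edge',c(388,192,.032),'blade far',c(383,330,.0422), c(262,285,.032),c(518,290,.032)); print(T)
E
```

```text
head edge [0.01041972 0.0027156  0.11429584] blade far [0.00215422 0.00231704 0.10409814] [ 0.00264115 -0.00741009  0.11429217] [0.00223621 0.0131955  0.11430463]
[[-1.50503176e-01  9.88609319e-01  6.38559097e-04]
 [ 9.88609478e-01  1.50503338e-01 -2.14123182e-04]
 [-3.07789449e-04  5.99059356e-04 -9.99999773e-01]]
```

```bash
python3 - <<'E'
from h import *
d=load('w4');o=bot.observe();T=R.from_quat(np.array(o['tool_rot'])[[1,2,3,0]]).as_matrix()
for x in(8,-8): u,v=proj(d,o['ee_pos']+T@np.array([x/1e3,.0023,.1041]));print((u-241)*10,(v-184)*10)
a=cv2.imread('pics/w4.png')[195:230,262:297]
a=cv2.resize(a,(500,500),interpolation=cv2.INTER_CUBIC)
a=np.clip((a.astype(float)-30)*1.9,0,255).astype(np.uint8)
s=np.clip(cv2.imread('pics/crop5s.png')*1.3,0,255).astype(np.uint8)[:,:300]
cv2.imwrite('pics/crop6.png',np.hstack([a,s]))
E
```

```text
382.8776563944331 257.90925876562426
382.61490430524816 452.9910685846292
```

View pics/crop6.png

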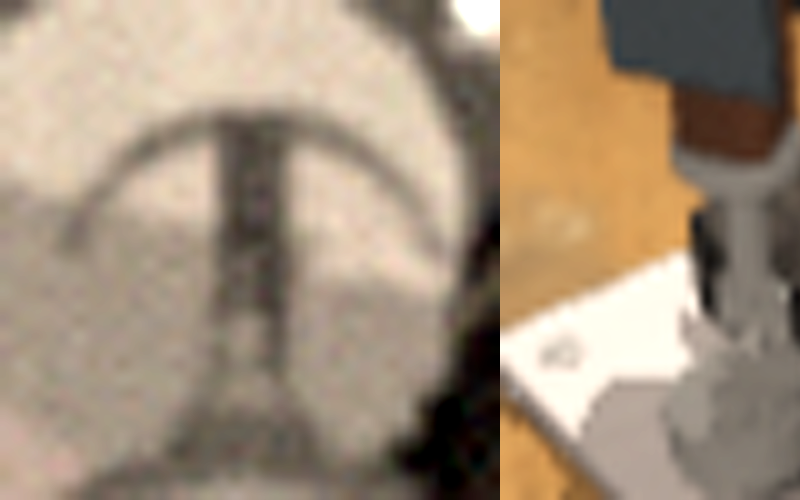

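The light blade strip sits inside the slot outline, about 0.45 mm left of the slot's centre. I'll shift by that and lower gently.

{"method": "play_rows", "body": {"plan": [{"slide":[0.0005,0,-0.003],"roll":0},{"slide":[0.0005,0,-0.006],"roll":0},{"slide":[0.0005,0,-0.009],"roll":0},{"slide":[0.0005,0,-0.0105],"roll":0},{"slide":[0.0005,0,-0.012],"roll":0},{"slide":[0.0005,0,-0.012],"roll":0}]}}

```text
clock: 7.48
ee_pos: [0.4723, -0.1377, 0.1339]
tool_rot: [-0.0, 0.652, 0.758, -0.0]
force: [-0.5, -0.1, -0.9]
opening: 0.022
```

{"method": "play_rows", "body": {"plan": [{"slide":[0,0,-0.001],"roll":0},{"slide":[0,0,-0.002],"roll":0},{"slide":[0,0,-0.003],"roll":0},{"slide":[0,0,-0.003],"roll":0}]}}

```text
clock: 7.98
ee_pos: [0.4723, -0.1377, 0.1309]
tool_rot: [-0.0, 0.652, 0.758, -0.0]
force: [0.4, 0.7, -0.7]
opening: 0.022
```

{"method": "play_rows", "body": {"plan": [{"slide":[0,0,-0.0004],"roll":0},{"slide":[0,0,-0.0006],"roll":0},{"slide":[0,0,-0.0006],"roll":0}]}}

```text
clock: 8.35
ee_pos: [0.4723, -0.1378, 0.1303]
tool_rot: [-0.0, 0.652, 0.758, -0.0]
force: [0.1, 0.2, -1.1]
opening: 0.0223
```

```bash
python3 - <<'E'
from h import *
o=bot.observe();print(o['force'],o['ft_torque'],o['ee_pos'],o['clock'],o['q'])
E
```

```text
[ 0.12263647  0.22092722 -1.05128478] [ 0.01428957 -0.10853741 -0.03260238] [ 0.4723037  -0.13775471  0.130292  ] 8.35 [-3.31175980e-01  2.26471198e-01  2.19367142e+00  1.77583253e-05
  7.21537237e-01 -4.82163146e-01]
```

{"method": "play_rows", "body": {"plan": [{"slide":[0,0,0],"roll":-0.05},{"slide":[0,0,0],"roll":-0.1},{"slide":[0,0,0],"roll":-0.15},{"slide":[0,0,0],"roll":-0.2},{"slide":[0,0,0],"roll":-0.25},{"slide":[0,0,0],"roll":-0.3},{"slide":[0,0,0],"roll":-0.3}]}}

```text
clock: 9.22
ee_pos: [0.4726, -0.1378, 0.1304]
tool_rot: [0.0, 0.758, 0.653, 0.0]
force: [1.4, -0.2, -2.4]
opening: 0.0218
```

```bash
cat > t.py <<'E'
from h import *
o=bot.observe();print(np.round(o['force'],2),np.round(o['ft_torque'],3),np.round(o['ee_pos'],4),o['clock'],np.round(o['joint_torque'][5],3),np.round(o['q'][5],3))
E
python3 t.py
```

```text
[ 1.37 -0.22 -2.43] [ 0.034 -0.657  0.133] [ 0.4726 -0.1378  0.1304] 9.225 0.67 -0.183
```

{"method": "play_rows", "body": {"plan": [{"slide":[0,0,0],"roll":-0.05},{"slide":[0,0,0],"roll":-0.1},{"slide":[0,0,0],"roll":-0.15},{"slide":[0,0,0],"roll":-0.15}]}}

```text
clock: 9.72
ee_pos: [0.4726, -0.1378, 0.1304]
tool_rot: [0.0, 0.804, 0.594, 0.0]
force: [3.1, 0.8, -2.3]
opening: 0.0219
```

```bash
python3 t.py
```

```text
[ 3.06  0.75 -2.29] [-0.028 -0.813  0.097] [ 0.4726 -0.1378  0.1304] 9.725 0.661 -0.034
```

{"method": "play_rows", "body": {"plan": [{"slide":[0,0,0],"roll":-0.05},{"slide":[0,0,0],"roll":-0.1},{"slide":[0,0,0],"roll":-0.1}]}}

```text
clock: 10.1
ee_pos: [0.4727, -0.1379, 0.1305]
tool_rot: [0.0, 0.833, 0.554, 0.0]
force: [3.3, -1.2, -3.1]
opening: 0.0215
```

```bash
python3 t.py
```

```text
[ 3.26 -1.23 -3.07] [-0.134 -1.036  0.108] [ 0.4727 -0.1379  0.1305] 10.1 0.656 0.066
```

{"method": "play_rows", "body": {"plan": [{"slide":[0,0,0],"roll":-0.05},{"slide":[0,0,0],"roll":-0.1},{"slide":[0,0,0],"roll":-0.1}]}}

```text
clock: 10.48
ee_pos: [0.4727, -0.1379, 0.1305]
tool_rot: [0.0, 0.859, 0.512, 0.0]
force: [4.4, -0.9, -2.9]
opening: 0.022
```

```bash
python3 t.py
```

```text
[ 4.38 -0.88 -2.91] [-0.216 -1.138  0.111] [ 0.4727 -0.1379  0.1305] 10.475 0.657 0.166
```

{"method": "play_rows", "body": {"plan": [{"slide":[0.0005,0,0],"roll":-0.05},{"slide":[0.0007,0,0],"roll":-0.1},{"slide":[0.0007,0,0],"roll":-0.1}]}}

```text
clock: 10.85
ee_pos: [0.4729, -0.1378, 0.1304]
tool_rot: [-0.0, 0.884, 0.468, -0.0]
force: [1.5, -2.1, -1.2]
opening: 0.0216
```

```bash
python3 t.py
```

```text
[ 1.47 -2.07 -1.2 ] [-0.39  -0.485  0.129] [ 0.4729 -0.1378  0.1304] 10.85 0.657 0.266
```

{"method": "play_rows", "body": {"plan": [{"slide":[0,0,0],"roll":-0.05},{"slide":[0,0,0],"roll":-0.1},{"slide":[0,0,0],"roll":-0.1}]}}

```text
clock: 11.22
ee_pos: [0.473, -0.1378, 0.1304]
tool_rot: [0.0, 0.906, 0.423, -0.0]
force: [1.2, -1.5, 0.1]
opening: 0.022
```

```bash
python3 t.py
```

```text
[ 1.17 -1.45  0.05] [-0.525 -0.416  0.115] [ 0.473  -0.1378  0.1304] 11.225 0.654 0.366
```

{"method": "play_rows", "body": {"plan": [{"slide":[0,-0.0003,0],"roll":-0.03},{"slide":[0,-0.0003,0],"roll":-0.06},{"slide":[0,-0.0003,0],"roll":-0.06}]}}

```text
clock: 11.6
ee_pos: [0.473, -0.138, 0.1303]
tool_rot: [-0.0, 0.919, 0.395, -0.0]
force: [1.7, 1.0, 0.5]
opening: 0.0216
```

```bash
python3 t.py
```

```text
[1.72 0.98 0.54] [ 0.025 -0.45   0.166] [ 0.473  -0.138   0.1303] 11.6 0.446 0.428
```

{"method": "play_rows", "body": {"plan": [{"slide":[0,0,0],"roll":-0.02},{"slide":[0,0,0],"roll":-0.04},{"slide":[0,0,0],"roll":-0.04}]}}

```text
clock: 11.98
ee_pos: [0.473, -0.138, 0.1303]
tool_rot: [-0.0, 0.927, 0.376, -0.0]
force: [1.1, 1.1, 0.2]
opening: 0.0217
```

```bash
python3 t.py
```

```text
[1.12 1.14 0.19] [ 0.05  -0.284  0.137] [ 0.473  -0.138   0.1303] 11.975 0.348 0.468
```

{"method": "play_rows", "body": {"plan": [{"slide":[0,0,0],"roll":-0.03},{"slide":[0,0,0],"roll":-0.06},{"slide":[0,0,0],"roll":-0.06}]}}

```text
clock: 12.35
ee_pos: [0.4731, -0.1381, 0.1303]
tool_rot: [0.0, 0.937, 0.348, 0.0]
force: [1.3, 0.3, -0.2]
opening: 0.0219
```

```bash
python3 t.py
```

```text
[ 1.32  0.26 -0.24] [ 0.024 -0.28   0.113] [ 0.4731 -0.1381  0.1303] 12.35 0.464 0.528
```

Still turning freely (0.11 Nm, 1.01 rad commanded).

{"method": "play_rows", "body": {"plan": [{"slide":[0,0,0],"roll":-0.03},{"slide":[0,0,0],"roll":-0.06},{"slide":[0,0,0],"roll":-0.06}]}}

```text
clock: 12.72
ee_pos: [0.4731, -0.1381, 0.1303]
tool_rot: [0.0, 0.947, 0.32, 0.0]
force: [1.9, -0.4, -0.0]
opening: 0.0219
```

```bash
python3 t.py
```

```text
[ 1.87 -0.38 -0.04] [ 0.071 -0.315  0.163] [ 0.4731 -0.1381  0.1303] 12.725 0.464 0.588
```

{"method": "play_rows", "body": {"plan": [{"slide":[0,0,0],"roll":-0.02},{"slide":[0,0,0],"roll":-0.05},{"slide":[0,0,0],"roll":-0.05}]}}

```text
clock: 13.1
ee_pos: [0.473, -0.1381, 0.1303]
tool_rot: [0.0, 0.955, 0.296, -0.0]
force: [0.8, -0.6, -0.7]
opening: 0.0218
```

```bash
python3 t.py
```

```text
[ 0.8  -0.59 -0.72] [-0.022 -0.34   0.136] [ 0.473  -0.1381  0.1303] 13.1 0.454 0.638
```

{"method": "play_rows", "body": {"plan": [{"slide":[0,0,0],"roll":-0.03},{"slide":[0,0,0],"roll":-0.06},{"slide":[0,0,0],"roll":-0.06}]}}

```text
clock: 13.48
ee_pos: [0.473, -0.1381, 0.1303]
tool_rot: [-0.0, 0.964, 0.267, -0.0]
force: [0.5, -1.3, -0.1]
opening: 0.0218
```

```bash
python3 t.py
```

```text
[ 0.46 -1.32 -0.08] [-0.123 -0.309  0.076] [ 0.473  -0.1381  0.1303] 13.475 0.464 0.698
```

{"method": "play_rows", "body": {"plan": [{"slide":[0,0,0],"roll":-0.03},{"slide":[0,0,0],"roll":-0.06},{"slide":[0,0,0],"roll":-0.06}]}}

```text
clock: 13.85
ee_pos: [0.4731, -0.1381, 0.1303]
tool_rot: [0.0, 0.971, 0.238, 0.0]
force: [0.6, -1.4, -0.4]
opening: 0.0222
```

```bash
python3 t.py
```

```text
[ 0.6  -1.37 -0.43] [-0.238 -0.387  0.157] [ 0.4731 -0.1381  0.1303] 13.85 0.464 0.758
```

{"method": "play_rows", "body": {"plan": [{"slide":[0,0,0],"roll":-0.03},{"slide":[0,0,0],"roll":-0.06},{"slide":[0,0,0],"roll":-0.06}]}}

```text
clock: 14.22
ee_pos: [0.4731, -0.1381, 0.1304]
tool_rot: [0.0, 0.978, 0.209, 0.0]
force: [2.4, -0.6, 0.5]
opening: 0.0219
```

```bash
python3 t.py
```

```text
[ 2.44 -0.61  0.55] [-0.386 -0.363  0.162] [ 0.4731 -0.1381  0.1304] 14.225 0.465 0.818
```

{"method": "play_rows", "body": {"plan": [{"slide":[0,-0.0002,0],"roll":-0.02},{"slide":[0,-0.0002,0],"roll":-0.05},{"slide":[0,-0.0002,0],"roll":-0.05}]}}

```text
clock: 14.6
ee_pos: [0.473, -0.1382, 0.1303]
tool_rot: [-0.0, 0.983, 0.184, 0.0]
force: [2.5, -0.0, 0.0]
opening: 0.0216
```

```bash
python3 t.py; python3 -c "
from h import *
a=grab('wrist','w5')['frame'];grab('scene','s5')
cv2.imwrite('pics/crop7.png',cv2.resize(a[150:270,200:360],(800,600),interpolation=cv2.INTER_CUBIC))"
```

```text
[ 2.53 -0.04  0.04] [ 0.059 -0.468  0.096] [ 0.473  -0.1382  0.1303] 14.6 0.454 0.868
```

View pics/crop7.png

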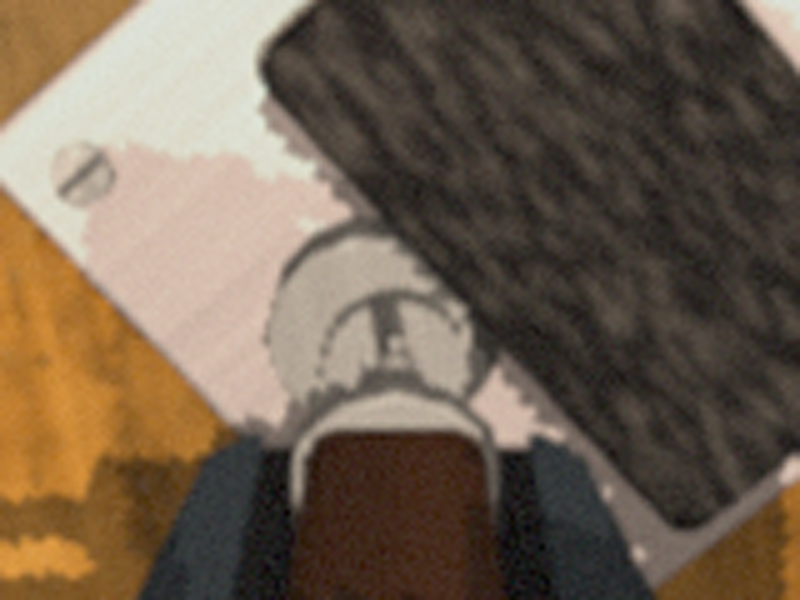

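The screw follows the blade: the slot is at crop (385,300)–(395,360). The disc is up against the block's edge and the block lies square. I'll continue in small steps.

{"method": "play_rows", "body": {"plan": [{"slide":[0.0003,0,0],"roll":-0.02},{"slide":[0.0003,0,0],"roll":-0.05},{"slide":[0.0003,0,0],"roll":-0.05}]}}

```text
clock: 15.08
ee_pos: [0.4732, -0.1382, 0.1303]
tool_rot: [-0.0, 0.987, 0.16, -0.0]
force: [0.7, 0.6, 1.6]
opening: 0.0216
```

```bash
python3 t.py
```

```text
[0.7  0.64 1.58] [ 0.111 -0.037  0.08 ] [ 0.4732 -0.1382  0.1303] 15.075 0.461 0.918
```

{"method": "play_rows", "body": {"plan": [{"slide":[0,0,0],"roll":-0.02},{"slide":[0,0,0],"roll":-0.05},{"slide":[0,0,0],"roll":-0.05}]}}

```text
clock: 15.45
ee_pos: [0.4733, -0.1383, 0.1303]
tool_rot: [-0.0, 0.991, 0.135, -0.0]
force: [0.1, -0.7, 1.1]
opening: 0.022
```

```bash
python3 t.py
```

```text
[ 0.09 -0.7   1.1 ] [0.027 0.043 0.079] [ 0.4733 -0.1383  0.1303] 15.45 0.461 0.968
```

{"method": "play_rows", "body": {"plan": [{"slide":[0,0,0],"roll":-0.02},{"slide":[0,0,0],"roll":-0.05},{"slide":[0,0,0],"roll":-0.05}]}}

```text
clock: 15.82
ee_pos: [0.4733, -0.1383, 0.1303]
tool_rot: [-0.0, 0.994, 0.11, -0.0]
force: [-0.3, -0.1, 1.5]
opening: 0.0221
```

```bash
python3 t.py
```

```text
[-0.31 -0.09  1.5 ] [-0.035  0.213  0.161] [ 0.4733 -0.1383  0.1303] 15.825 0.462 1.018
```

{"method": "play_rows", "body": {"plan": [{"slide":[0,0,0],"roll":-0.02},{"slide":[0,0,0],"roll":-0.04},{"slide":[0,0,0],"roll":-0.04}]}}

```text
clock: 16.2
ee_pos: [0.4733, -0.1383, 0.1303]
tool_rot: [-0.0, 0.996, 0.091, -0.0]
force: [-2.0, -0.1, 1.4]
opening: 0.0219
```

```bash
cat > t2.py <<'E'
from h import *
L=[]
for i in range(5):
    o=bot.observe();L.append([*o['force'],*o['ft_torque']]);bot.get_image('wrist')
L=np.array(L);print(np.round(L.mean(0),3),np.round(L[:,5],3),np.round(o['ee_pos'],4),o['clock'],np.round(o['q'][5],3))
E
python3 t2.py
```

```text
[-1.842 -0.437  1.888 -0.06   0.327  0.188] [0.199 0.156 0.176 0.232 0.179] [ 0.4733 -0.1383  0.1303] 16.4 1.057
```

{"method": "play_rows", "body": {"plan": [{"slide":[-0.0002,0,0],"roll":-0.015},{"slide":[-0.0002,0,0],"roll":-0.03},{"slide":[-0.0002,0,0],"roll":-0.03}]}}

```text
clock: 16.82
ee_pos: [0.4732, -0.1383, 0.1303]
tool_rot: [0.0, 0.997, 0.076, 0.0]
force: [-1.2, 0.7, 0.9]
opening: 0.0218
```

```bash
python3 t2.py
```

```text
[-0.266  0.394  0.861 -0.021  0.071  0.195] [0.167 0.265 0.22  0.184 0.14 ] [ 0.4732 -0.1383  0.1303] 17.025 1.087
```

{"method": "play_rows", "body": {"plan": [{"slide":[0,0,0],"roll":-0.015},{"slide":[0,0,0],"roll":-0.03},{"slide":[0,0,0],"roll":-0.03}]}}

```text
clock: 17.45
ee_pos: [0.4732, -0.1383, 0.1303]
tool_rot: [0.0, 0.998, 0.061, 0.0]
force: [0.3, -1.2, 1.6]
opening: 0.0219
```

```bash
python3 t2.py
```

```text
[ 0.275 -0.499  0.747 -0.085 -0.008  0.291] [0.241 0.288 0.278 0.307 0.341] [ 0.4732 -0.1383  0.1303] 17.65 1.117
```

The mean is 0.29 Nm: firm, and below over-tight. I stop turning here and unload the blade gently.

{"method": "play_rows", "body": {"plan": [{"slide":[0,0,0],"roll":0.02},{"slide":[0,0,0],"roll":0.04},{"slide":[0,0,0],"roll":0.06},{"slide":[0,0,0],"roll":0.06}]}}

```text
clock: 18.2
ee_pos: [0.4731, -0.1382, 0.1303]
tool_rot: [-0.0, 0.996, 0.091, 0.0]
force: [0.1, -1.1, 0.2]
opening: 0.0217
```

```bash
python3 t2.py
```

```text
[ 0.062 -0.328  0.745  0.022 -0.072  0.084] [0.085 0.084 0.115 0.075 0.061] [ 0.4731 -0.1383  0.1303] 18.4 1.058
```

{"method": "play_rows", "body": {"plan": [{"slide":[0,0,0],"roll":0.025},{"slide":[0,0,0.004],"roll":0.025},{"slide":[0,0,0.01],"roll":0.025},{"slide":[0,0,0.03],"roll":0.025},{"slide":[0,0,0.055],"roll":0.025},{"slide":[0.005,-0.03,0.06],"roll":0.15},{"slide":[0.01,-0.07,0.06],"roll":0.3},{"slide":[0.02,-0.11,0.06],"roll":0.45},{"slide":[0.03,-0.15,0.06],"roll":0.6},{"slide":[0.035,-0.19,0.06],"roll":0.75},{"slide":[0.04,-0.225,0.06],"roll":0.85},{"slide":[0.0447,-0.2535,0.06],"roll":0.85},{"slide":[0.0447,-0.2535,0.05],"roll":0.85},{"slide":[0.0447,-0.2535,0.04],"roll":0.85},{"slide":[0.0447,-0.2535,0.036],"roll":0.85},{"slide":[0.0447,-0.2535,0.036],"roll":0.85},{"slide":[0.0447,-0.2535,0.036],"roll":0.85}]}}

```text
clock: 20.58
ee_pos: [0.518, -0.3915, 0.1667]
tool_rot: [0.0, 0.87, 0.493, 0.0]
force: [-0.5, -0.0, -0.2]
opening: 0.0222
```

```bash
python3 t.py; python3 -c "
from h import *
a=grab('wrist','w6')['frame'];s=grab('scene','s6')['frame']
f=lambda im,x,y:cv2.resize(im[y:y+100,x:x+100],(400,400),interpolation=cv2.INTER_CUBIC)
cv2.imwrite('pics/crop8.png',np.hstack([cv2.resize(a[130:270,210:350],(400,400),interpolation=cv2.INTER_CUBIC),f(s,300,190)]))"
```

```text
[-0.51 -0.02 -0.25] [-0.058 -0.057  0.025] [ 0.518  -0.3915  0.1667] 20.575 0.003 -0.144
```

View pics/crop8.png

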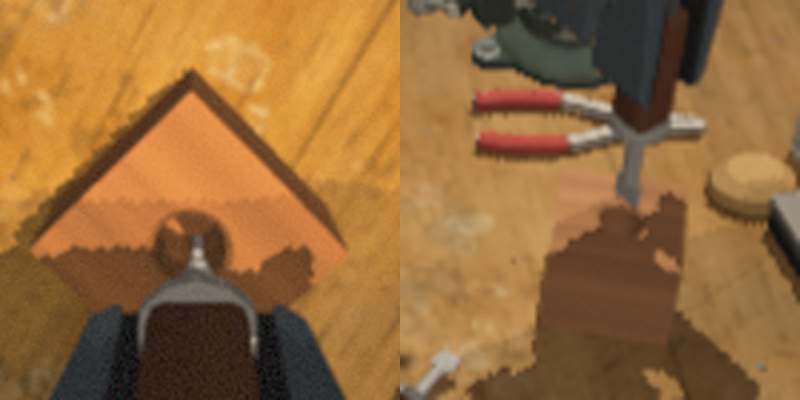

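The tip is over the hole: tip at crop (197,240), hole centre at (192,245), about 1 mm off. I'll nudge that way and lower it.

{"method": "play_rows", "body": {"plan": [{"slide":[-0.0007,0.0004,-0.006],"roll":0},{"slide":[-0.0007,0.0004,-0.012],"roll":0},{"slide":[-0.0007,0.0004,-0.018],"roll":0},{"slide":[-0.0007,0.0004,-0.024],"roll":0},{"slide":[-0.0007,0.0004,-0.024],"roll":0}]}}

```text
clock: 21.3
ee_pos: [0.5169, -0.3912, 0.1417]
tool_rot: [-0.0, 0.87, 0.493, -0.0]
force: [0.9, 1.1, 0.4]
opening: 0.0222
```

{"method": "play_rows", "body": {"plan": [{"slide":[0,0,-0.01],"roll":0},{"slide":[0,0,-0.02],"roll":0},{"slide":[0,0,-0.028],"roll":0},{"slide":[0,0,-0.031],"roll":0},{"slide":[0,0,-0.0335],"roll":0},{"slide":[0,0,-0.0335],"roll":0},{"slide":[0,0,-0.0335],"roll":0}]}}

```text
clock: 22.18
ee_pos: [0.5172, -0.3915, 0.109]
tool_rot: [0.0, 0.87, 0.493, 0.0]
force: [0.2, 0.4, -0.5]
opening: 0.0219
```

{"method": "play_rows", "body": {"plan": [{"slide":[0,0,-0.0006],"roll":0},{"slide":[0,0,-0.0006],"roll":0}]}}

```text
clock: 22.42
ee_pos: [0.5171, -0.3914, 0.1083]
tool_rot: [0.0, 0.87, 0.493, 0.0]
force: [0.6, -0.8, -1.5]
opening: 0.0219
```

{"method": "play_rows", "body": {"plan": [{"slide":[0,0,-0.0006],"roll":0},{"slide":[0,0,0],"roll":0},{"slide":[0,0,0],"roll":0},{"slide":[0,0,0],"roll":0},{"slide":[0,0,0.02],"roll":0},{"slide":[0,0,0.05],"roll":0},{"slide":[0,0,0.08],"roll":0},{"slide":[0,0,0.12],"roll":0},{"slide":[0,0,0.16],"roll":0},{"slide":[0,0,0.19],"roll":0},{"slide":[0,0,0.19],"roll":0},{"slide":[0,0,0.19],"roll":0}], "gripper": 0.055}}

```text
clock: 23.92
ee_pos: [0.5168, -0.3911, 0.2983]
tool_rot: [-0.0, 0.87, 0.493, -0.0]
force: [-0.3, 0.3, -0.3]
opening: 0.055
```

```bash
python3 t.py; python3 -c "
from h import *
w=grab('wrist','w7')['frame'];s=grab('scene','s7')['frame']
b=bot.get_image('side')['frame']
f=lambda im,x,y:cv2.resize(im[y:y+100,x:x+130],(390,300),interpolation=cv2.INTER_CUBIC)
cv2.imwrite('pics/crop9.png',np.vstack([np.hstack([f(s,300,190),f(s,190,180)]),np.hstack([f(b,240,110),cv2.resize(w,(390,300))])]))"
```

```text
[-0.26  0.29 -0.32] [-0.04   0.001  0.016] [ 0.5168 -0.3911  0.2983] 23.925 0.001 -0.145
```

View pics/crop9.png

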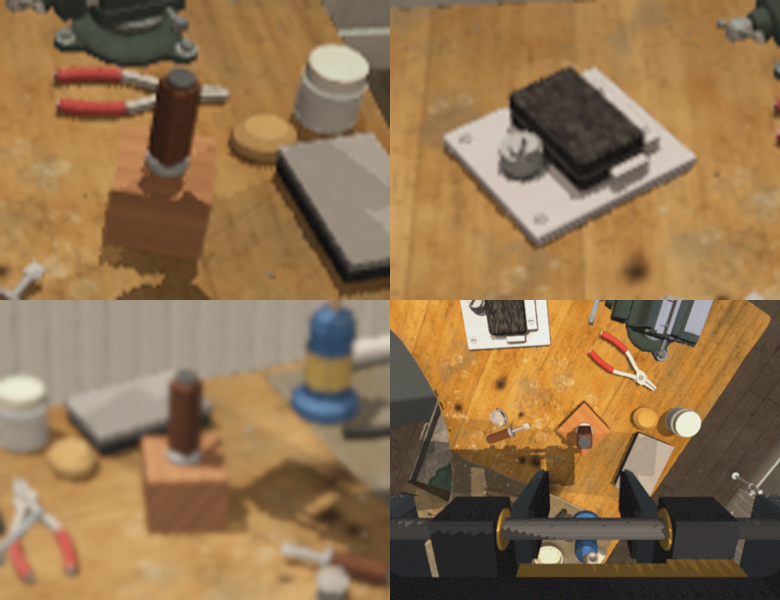

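The driver is upright with its shoulder down, the block is square and pinched. The small decoy driver, which stood loose at the start, is now lying near the loupe, so I'll check that the loupe hasn't moved.

```bash
python3 -c "
from h import *
from glob import glob
D=load('scene0')
t=cv2.imread('pics/scene0.png')[274:298,272:298]
for n in('s4','s5','s6','s7'):
    s=cv2.imread(f'pics/{n}.png');r=cv2.matchTemplate(s[255:320,250:325],t,cv2.TM_CCOEFF_NORMED);_,m,_,l=cv2.minMaxLoc(r);u,v=l[0]+250-272,l[1]+255-274
    print(n,m,u,v,(ray(D,285+u,286+v,.01)-ray(D,285,286,.01))[:2])
a=[cv2.resize(cv2.imread(f'pics/{n}.png')[240:310,260:330],(390,390),interpolation=cv2.INTER_CUBIC) for n in('scene0','s7')]
cv2.imwrite('pics/crop10.png',np.hstack(a))"
```

```text
s4 0.9589861035346985 0 0 [0. 0.]
s5 0.9600654244422913 0 0 [0. 0.]
s6 0.8886457085609436 0 0 [0. 0.]
s7 0.9403752088546753 0 0 [0. 0.]
```

View pics/crop10.png

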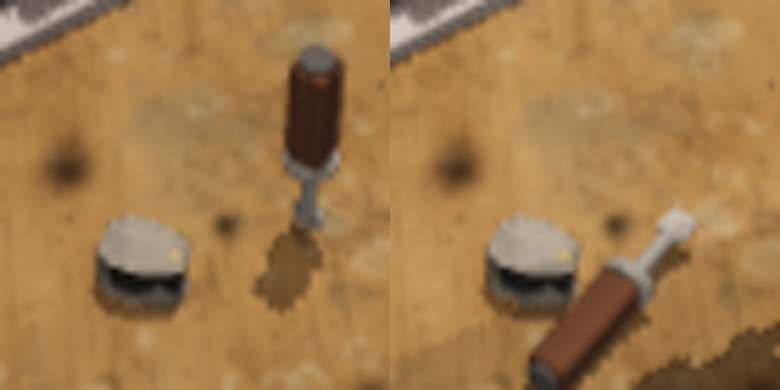

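The loupe has not moved (0 px shift in any frame). The small decoy toppled on its own early on: it was already lying in the first wrist view, before any reach. Handing in.

```bash
python3 -c "
from h import *
print(bot.hand_in(), bot.observe()['clock'])"
```

```text
the job is handed in; nothing more can be done
the job is handed in; nothing more can be done
```

The screw is tightened and the driver is back in its stand. I handed the job in at about 24 s on the robot's clock, and no verdict is reported.

**What I did:** I took the middle-sized driver from the stand and seated its blade at an estimated 0.2 mm above the slot floor. I turned the screw clockwise in small steps, about 1.6 rad commanded including play. I stopped when the averaged torque rose from about 0.12 to 0.29 Nm, then unloaded the blade, lifted it out and set the driver back.

**Last checks:**
- The driver looks upright with its shoulder down on the stand, the fingers are clear of it, and the wrist force reads about zero.
- The block looks square against the disc, and the loupe shows no shift in the pictures. I compared the wax and pliers only by eye.

**Not confirmed or not as asked:**
- I never measured the pinch force itself. I inferred it from the torque, whose single readings scattered by about ±0.04 Nm; the last one at the end of tightening was 0.34 Nm.
- The small decoy driver, standing loose at the start, is now lying near the loupe. It looks already down in the first wrist view, taken after the arm's first high move, so I took it to have fallen by itself; I did not prove that.
- I viewed 13 pictures, 3 over the budget of 10 and past the one or two extra allowed.

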